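Pack the field sampling caddy

ROBOT

A 7-joint arm with a two-finger parallel gripper is mounted at the origin on the work surface; the furniture and walls round the work are solid. World frame = base frame: x ahead of the robot, y to its left, z up, the work surface at z = 0. Lengths are in m, angles in rad, forces in N, time in s.
With the tool pointing down it reaches from about 0.4 to 0.875 m from the base axis. Payload 6.5 kg.
Tool frame: the origin (TCP) lies on the front face of the gripper's body, between the roots of the fingers; the fingertips stand 73 mm ahead of it and the grasp point (between the pads) lies 54 mm ahead of it (robot.finger_overhang is the distance from the TCP to the fingertips, in m); z points along the fingers, y is the line along which they close (so a half turn about z gives the same grasp; the last joint's range is limited). The gripper opens to 85 mm and grips with 20 to 120 N. Pads are 22 mm wide; open, the fingers measure 114 mm over their backs; the gripper's body (76 mm by 85 mm) begins 54 mm behind the grasp point. The pads swing forward as they close: fully open they stand 13 mm farther back than shut.
Start: joints at [-1.177, 0.536, -0.004, 1.538, 0.003, 1.067, -0.071], TCP at [0.288, 0.582, 0.304] pointing down, gripper open.
Joint ranges: [-2.7, 2.7], [-0.37, 2.16], [-1.27, 1.26], [0.24, 2.4], [-1.31, 4.45], [0.19, 1.91], [-2.76, 2.76]. Speed limits (rad/s): [2.39, 2.39, 3.14, 3.14, 3.14, 3.14, 3.14].

INTERFACE

Orientations are given as a rotation vector (axis times angle).
In Python, from plant import robot gives the robot as it stands.
- The arm moves only by the tool move_arm, never from a script. Its argument "plan" is a list that holds one entry, the list of rows, each a list of 7 numbers: the shift along the tool's x, y, z in units of 50 mm (1.0 is 50 mm), then the turn, a rotation vector about the tool's x, y, z in rad, then the closure, from -1 (fully open) to 1 (shut), so that 0 is half open. A call has 1 to 8 rows; each row is the pose to reach, as a shift and turn from the pose commanded when the call began, along the tool's axes at that moment; what a row does not reach only later rows make up. A row lasts 1/8 s, in which the tool goes at most 62.5 mm and 10.7 degrees, less where a joint would pass 70% of its speed; a pose out of reach is approached as far as the arm can. A call with a gripper value outside its range is refused whole. The fingers move at their own pace and stop on an object; "squeeze" is the grip in N (left out, the last holds). Time passes only in rows, so rows that repeat a pose let the fingers close. It gives the time, the measured TCP pose, the force, the opening and the grip force at its end, in the units of the state.
- robot.get_obs(): the state, without advancing time (a new reading comes with each control period).
- robot.grab_frame(name): name is "scene" or "top" or "wrist"; returns a dict with "pixels" (384x512x3 uint8, red, green, blue), "z_map" (384x512 float32, m along the optical axis (not along the pixel's ray), 0 where there is no reading), "fx", "fy", "cx", "cy" (pixels), "cam_to_world" (4x4, takes a point from camera to world coordinates); the wrist camera has in their place "hand_eye" (4x4, takes a point from camera to tool coordinates, whose origin is the TCP and whose axes are the flange's). Camera axes: x right, y down, z forward; pixel columns grow to the right and rows downward; lengths in m; the calibration is good to about 2 mm. A picture is of the moment at which its call begins: read the wrist's pose just before it.
- robot.sign_off(): hands the job in; it is judged then, once.
The state is a dict: "t": time; "q": joint angles; "dq": joint speeds; "effort": joint torques, N m; "ee_pos": TCP position; "orientation": TCP orientation; "force": force on the tool from outside, world axes, zero at the start; "wrist_torque": the same for the moment, N m; "finger_gap": opening from 0.0 (shut) to 1.0 (fully open); "gripper_force": force on a finger pad.
Only numpy, scipy, OpenCV 4.12 (cv2) and the standard library are available. Lean on these libraries where they do the work, as an engineer would, in place of code of your own. Each camera call takes 0.05 s, during which the arm holds its last target. There are 200 camera calls.

TASK

Pack the white sampling caddy for a field trip: lay the flat clear dish on the seat with the low round rim, stand the small screw vial in the square pocket, stand the dropper bottle in the round well, and lay the marker pen lengthwise on the long ledge inside its lips. Each thing must sit fully down in its own place, bottle and vial upright. Leave the battery and the roll of tape standing where they are; they do not belong in the kit.

Things in the scene. Friction and masses are not known exactly. Their poses are not given: they have to be found in the camera images.
- dish_mid (a point): clear flat round lidded dish, 64 mm across, 16 mm high (solid to the grip 59 mm across over its lowest 13 mm); the point is its centre, 8 mm above its underside; z up
- vial_mid (a point): small upright round screw vial, pale with a dark cap as wide as its body, 23 mm in diameter, 54 mm high; the point is its centre, 27 mm above its underside; z up
- dropper_mid (a point): upright amber dropper bottle with a dark narrow dropper top, 91 mm high; body 31 mm in diameter up to 58 mm, top 21 mm in diameter above that; the point is on its axis half-way up, 45.5 mm above its underside; z up
- marker_mid (a point): marker pen lying flat, 138 mm long, 14 mm wide, 15 mm high; the point is its middle, 8 mm above the table; its y axis runs along its length, z up
- dish_seat (a point): dish seat, a grey square insert, 88 x 88 mm, standing in the caddy, its top level with the others at 34 mm above the table; the three inserts stand side by side in any order: a flat platform inside a round rim, 80 mm across inside, only 4 mm high; the point is the centre of its floor, 30 mm above the table; x and y along the insert's sides
- vial_pocket (a point): vial pocket, a grey square insert, 88 x 88 mm, standing in the caddy, its top level with the others at 34 mm above the table; the three inserts stand side by side in any order: a block with one square pocket, 40 x 40 mm and 18 mm deep; the point is the centre of the pocket's floor, 16 mm above the table; x and y along its sides
- bottle_well (a point): bottle well, a grey square insert, 88 x 88 mm, standing in the caddy, its top level with the others at 34 mm above the table; the three inserts stand side by side in any order: a block with one round hole, 50 mm across and 26 mm deep; the point is the centre of the hole's floor, 8 mm above the table; x and y along the block's sides
- marker_ledge (a point): marker ledge, the long raised tray that is part of the fixed white caddy (280 x 142 mm, no higher than 35 mm above the table) beside the row of three inserts (whose centres lie 67 mm from its centre line, towards its +y); inside its 5 mm high lips it is 165 mm long and 36 mm wide; the point is the centre of its floor, 30 mm above the table; x along its length, z up
- battery_mid (a point): single AA battery cell standing on end, 14 mm in diameter, 50 mm high (slimmer than the vial); does not belong in the caddy; the point is its centre, 25 mm above its underside
- tape_mid (a point): roll of label tape lying flat, 64 mm across with a cardboard core, 19 mm high; does not belong in the caddy; the point is its centre, 9.5 mm above its underside

How it is judged:
By the outcome, as a careful person would: the job done as asked, in the order asked, and still so for the second after the job is handed in, with the robot touching nothing.
It also fails if it takes over 109 s, if anything falls off the work surface, if the arm or the gripper's body presses on something with over 40 N, if the wrist force passes 120 N, or if a joint passes its speed limit or range.

## Working session

There is one attempt and no reset: what is moved stays moved. The work goes in short steps, Python scripts to look and compute and a tool call to move; the robot and the scene stay as the last step left them, time stands still between calls to the robot, and variables do not carry over. Pictures are saved under pics/ and viewed, at most 14 in all, crops included, and the job is handed in when it is done.

Besides the shell and the picture viewer there is one more tool, called after "Request:" as name([rows], argument=value, ...), one row to a line, values as JSON. move_arm: Moves the arm, as the interface text tells. Its arguments: {"type":"object","properties":{"plan":{"type":"array","items":{"type":"array","items":{"type":"array","items":{"type":"number"}}}},"squeeze":{"type":"number"}},"required":["plan"]}

```bash
ls; mkdir -p pics; cat > h.py <<'E'
import numpy as np, cv2
from plant import robot
def grab(n):
    o=robot.get_obs(); f=robot.grab_frame(n)
    if n=="wrist":
        T=np.eye(4);T[:3,:3]=cv2.Rodrigues(np.array(o["orientation"],float))[0];T[:3,3]=o["ee_pos"]
        f["cam_to_world"]=T@np.array(f["hand_eye"])
    return f
def save(f,name): cv2.imwrite("pics/"+name,f["pixels"][:,:,::-1])
def ray(f,u,v,z):
    T=np.array(f["cam_to_world"]);d=T[:3,:3]@np.array([(u-f["cx"])/f["fx"],(v-f["cy"])/f["fy"],1.])
    o=T[:3,3];return o+d*(z-o[2])/d[2]
def cloud(f):
    v,u=np.mgrid[:384,:512];z=f["z_map"]
    P=np.stack([(u-f["cx"])/f["fx"]*z,(v-f["cy"])/f["fy"]*z,z],-1)
    T=np.array(f["cam_to_world"]);return P@T[:3,:3].T+T[:3,3]
E
python3 - <<'E'
from h import *
import pickle
F={n:grab(n) for n in("top","scene","wrist")}
pickle.dump(F,open("f0.pkl","wb"))
for n in("top","scene"):
    save(F[n],n+"0.png"); print(n,np.round(F[n]["cam_to_world"],3).tolist(),F[n]["fx"])
print(np.round(F["wrist"]["hand_eye"],3).tolist(),F["wrist"]["fx"])
print(robot.get_obs())
E
```

```text
pics
top [[0.007, -0.985, 0.172, 0.328], [-1.0, -0.006, 0.007, 0.013], [-0.006, -0.172, -0.985, 1.099], [0.0, 0.0, 0.0, 1.0]] 491.2502239651025
scene [[0.859, -0.197, 0.473, 0.081], [-0.512, -0.369, 0.776, -0.708], [0.022, -0.908, -0.418, 0.441], [0.0, 0.0, 0.0, 1.0]] 368.91645012815263
[[-0.0, -0.959, -0.284, 0.073], [1.0, 0.0, -0.001, -0.001], [0.001, -0.284, 0.959, -0.069], [0.0, 0.0, 0.0, 1.0]] 326.25089920486073
{'t': 0.15, 'q': array([-1.17721791,  0.5370226 , -0.00443221,  1.53861367,  0.00260726,
        1.06729201, -0.07123338]), 'dq': array([ 0.00017377, -0.00247247, -0.00081702, -0.00342606,  0.0009744 ,
       -0.00064682,  0.00014534]), 'effort': array([ 1.15552983e-03, -5.83781612e+01,  1.04960907e+00, -2.59348297e+01,
        1.24688816e-02,  6.47427543e-03,  1.11596671e-05]), 'ee_pos': array([0.28827599, 0.58215981, 0.30320727]), 'orientation': array([-7.15773870e-01, -3.05876420e+00,  2.06625007e-03]), 'force': array([ 0.43468424, -0.15270007,  0.59135422]), 'wrist_torque': array([-0.01537683,  0.0364245 , -0.00454914]), 'gripper_force': 0.0, 'finger_gap': 0.9992086656263662}
```

View pics/top0.png

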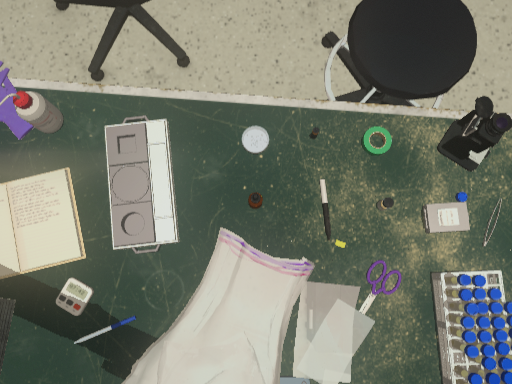

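View pics/scene0.png

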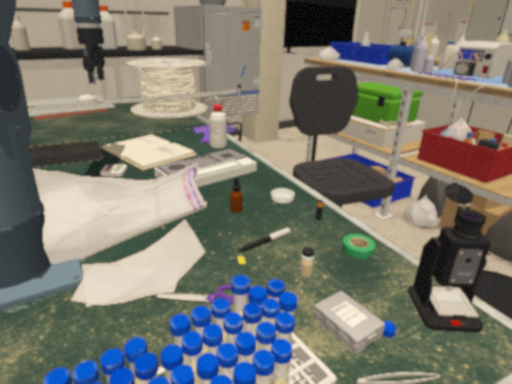

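Top view: dish (255,139), dropper (255,201), marker (326,210), vial (388,203), battery (315,132), tape (377,140). In the caddy, the pocket is at (125,146), the dish seat at (130,184), the well at (133,222) and the ledge at (162,184).

```bash
python3 - <<'E'
from h import *
import pickle
F=pickle.load(open("f0.pkl","rb"));f=F["top"]
for n,u,v,z in [("dish",255,139,.016),("dropper",255,201,.09),("vial",388,203,.054),("batt",315,132,.05),("tape",377,140,.019),("mark tip",328,239,.008),("mark end",323,180,.008),("pocket",125,146,.034),("seat",130,184,.034),("well",133,222,.034),("ledge",162,184,.03)]:
    print(n,np.round(ray(f,u,v,z),3))
im=f["pixels"]
big=cv2.resize(im[105:260,95:405],None,fx=2.58,fy=2.58,interpolation=cv2.INTER_CUBIC)
cv2.imwrite("pics/crop.png",big[:,:,::-1])
P=cloud(f)
for u,v in[(255,139),(255,201),(388,203),(326,210),(125,146),(133,222),(162,184),(50,115),(220,235)]: print(u,v,np.round(P[v,u],3))
E
```

```text
dish [0.623 0.009 0.016]
dropper [0.47  0.008 0.09 ]
vial [ 0.473 -0.277  0.054]
batt [ 0.63  -0.123  0.05 ]
tape [ 0.621 -0.267  0.019]
mark tip [ 0.398 -0.154  0.008]
mark end [ 0.53  -0.145  0.008]
pocket [0.6   0.299 0.034]
seat [0.514 0.284 0.034]
well [0.43  0.273 0.034]
ledge [0.515 0.214 0.03 ]
255 139 [0.624 0.009 0.012]
255 201 [0.473 0.008 0.068]
388 203 [ 0.473 -0.277  0.052]
326 210 [ 0.462 -0.15   0.009]
125 146 [0.605 0.305 0.014]
133 222 [0.433 0.28  0.007]
162 184 [0.515 0.214 0.029]
50 115 [0.66  0.458 0.07 ]
220 235 [0.398 0.078 0.113]
```

View pics/crop.png

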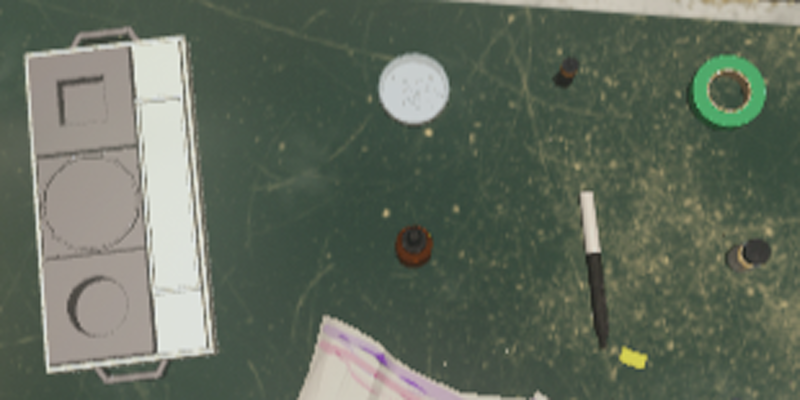

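```bash
cat >> h.py <<'E'
def goal(x,y,z,psi):
    "rows numbers for TCP xyz (m), tool z down, tool y axis at psi deg (mod 180)"
    o=robot.get_obs();R=cv2.Rodrigues(np.array(o["orientation"],float))[0]
    best=None
    for p in (psi,psi+180):
        a=np.radians(p);Y=np.array([np.cos(a),np.sin(a),0]);Z=np.array([0,0,-1.])
        G=np.stack([np.cross(Y,Z),Y,Z],1);r=cv2.Rodrigues(R.T@G)[0].ravel()
        if best is None or np.linalg.norm(r)<np.linalg.norm(best): best=r
    s=R.T@(np.array([x,y,z])-o["ee_pos"])/.05
    print("goal",(x,y,z,psi),"shift",np.round(s,3),"turn",np.round(best,3))
def st():
    o=robot.get_obs();R=cv2.Rodrigues(np.array(o["orientation"],float))[0]
    print("t",round(o["t"],2),"p",np.round(o["ee_pos"],4),"psi",round(np.degrees(np.arctan2(R[1,1],R[0,1])),1),"tz",np.round(R[:,2],3),"gap",round(o["finger_gap"],3),"gf",round(o["gripper_force"],1),"q7",round(o["q"][6],2),"F",np.round(o["force"],1))
E
python3 -c "
from h import *
st();print(robot.finger_overhang);goal(.60,.009,.25,90)"
```

```text
t 0.15 p [0.2883 0.5822 0.3032] psi 63.7 tz [-0.    -0.001 -1.   ] gap 0.999 gf 0.0 q7 -0.07 F [ 0.4 -0.2  0.6]
0.0726
goal (0.6, 0.009, 0.25, 90) shift [-10.673  -7.505   1.075] turn [-0.001 -0.    -0.46 ]
```

Request:
move_arm([
  [[-10.67,-7.5,1.07,0,0,-0.46,-1],[-10.67,-7.5,1.07,0,0,-0.46,-1],[-10.67,-7.5,1.07,0,0,-0.46,-1],[-10.67,-7.5,1.07,0,0,-0.46,-1],[-10.67,-7.5,1.07,0,0,-0.46,-1],[-10.67,-7.5,1.07,0,0,-0.46,-1],[-10.67,-7.5,1.07,0,0,-0.46,-1],[-10.67,-7.5,1.07,0,0,-0.46,-1]],
])

```text
t: 1.15
ee_pos: [0.5273, 0.143, 0.2629]
orientation: [-0.001, 3.141, 0.0]
force: [1.0, 1.5, 0.1]
finger_gap: 0.998
gripper_force: 0.0
```

```bash
python3 -c "
from h import *
st();goal(.60,.009,.25,90)"
```

```text
t 1.15 p [0.5273 0.143  0.2629] psi 90.0 tz [ 0.  0. -1.] gap 0.998 gf 0.0 q7 1.23 F [1.  1.5 0.1]
goal (0.6, 0.009, 0.25, 90) shift [-1.453 -2.68   0.258] turn [0. 0. 0.]
```

Request:
move_arm([
  [[-1.45,-2.68,0.26,0,0,0,-1],[-1.45,-2.68,0.26,0,0,0,-1],[-1.45,-2.68,0.26,0,0,0,-1],[-1.45,-2.68,0.26,0,0,0,-1]],
])

```text
t: 1.65
ee_pos: [0.5996, 0.0076, 0.2495]
orientation: [-0.007, -3.141, 0.002]
force: [-0.3, 0.9, -0.1]
finger_gap: 1.002
gripper_force: 0.0
```

```bash
python3 -c "
from h import *
import pickle
f=grab('wrist');save(f,'w1.png');pickle.dump(f,open('w1.pkl','wb'));st()"
```

```text
t 1.7 p [0.599  0.0102 0.2496] psi 89.9 tz [-0.001  0.    -1.   ] gap 1.0 gf 0.0 q7 1.51 F [-0.1  0.9 -0.5]
```

View pics/w1.png

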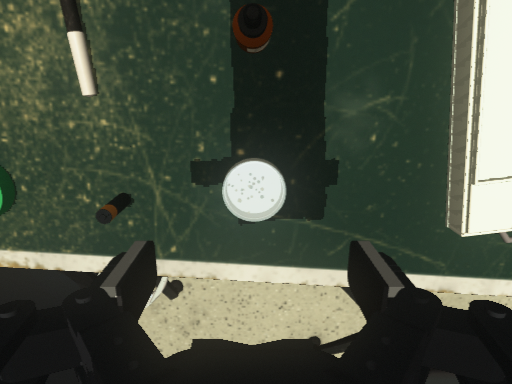

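The wrist view shows the dish at (254,190), the dropper at (253,20) and the battery at (113,207). The view is clear.

```bash
python3 -c "
from h import *
import pickle
f=pickle.load(open('w1.pkl','rb'))
g=cv2.cvtColor(f['pixels'],cv2.COLOR_RGB2GRAY)[140:240,200:310]
m=(g>120).astype(np.uint8)
c=max(cv2.findContours(m,0,2)[0],key=cv2.contourArea);(u,v),r=cv2.minEnclosingCircle(c)
u+=200;v+=140;print(u,v,r)
for z in(.016,.008,0):print(ray(f,u,v,z))
# radius check
p=ray(f,u-r,v,.008);q=ray(f,u+r,v,.008);print(np.linalg.norm(p-q))
P=cloud(f);print(P[190,254],P[60,254], P[60,400])
goal(.623,.009,.1,90)
"
```

```text
253.56302642822266 190.22689056396484 31.797361373901367
[0.6203148  0.00852379 0.016     ]
[0.62280709 0.00853892 0.008     ]
[0.62529938 0.00855404 0.        ]
0.06334017644742151
[0.62100809 0.00895821 0.01303287] [ 5.00703840e-01  9.34810668e-03 -1.10619979e-04] [ 0.50118622  0.1435536  -0.00228553]
goal (0.623, 0.009, 0.1, 90) shift [-0.483 -0.022  2.991] turn [ 0.    -0.001 -0.002]
```

Request:
move_arm([
  [[-0.47,0.03,2.6,0,0,0,-1],[-0.47,0.03,2.6,0,0,0,-1],[-0.47,0.03,2.6,0,0,0,-1],[-0.47,0.03,2.6,0,0,0,-1]],
])

```text
t: 2.2
ee_pos: [0.6229, 0.0135, 0.1212]
orientation: [-0.002, 3.141, 0.001]
force: [0.9, -0.6, 1.2]
finger_gap: 1.001
gripper_force: 0.0
```

```bash
python3 -c "
from h import *
import pickle
st();print(robot.finger_overhang)
f=pickle.load(open('w1.pkl','rb'))
v,u=np.mgrid[:384,:512];z=f['z_map'];P=np.stack([(u-f['cx'])/f['fx']*z,(v-f['cy'])/f['fy']*z,z],-1)
H=np.array(f['hand_eye']);Q=P@H[:3,:3].T+H[:3,3]
for a,b in((110,160),(345,400)):
  S=Q[240:310,a:b].reshape(-1,3);S=S[(S[:,2]<.12)&(S[:,2]>0)];print(len(S),S.min(0),S.max(0),np.percentile(S[:,2],[5,50,95,99]))
goal(.6225,.0085,.081,90)
"
```

```text
t 2.2 p [0.6229 0.0135 0.1212] psi 90.1 tz [ 0.001  0.001 -1.   ] gap 1.001 gf 0.0 q7 1.52 F [ 0.9 -0.6  1.2]
0.0726
2714 [-0.01025654 -0.05681154  0.00969504] [ 0.0139386  -0.03850939  0.06199858] [0.02277334 0.03919655 0.05632007 0.05958113]
2991 [-0.01047631  0.0381575   0.00907851] [0.01431697 0.05636399 0.06145738] [0.01848159 0.03816322 0.05615515 0.05966141]
goal (0.6225, 0.0085, 0.081, 90) shift [ 0.008 -0.1    0.804] turn [0.001 0.001 0.002]
```

```bash
python3 -c "
from h import *
for i in range(3): robot.grab_frame('wrist'); st()
goal(.6225,.0085,.072,90)
"
```

```text
t 2.25 p [0.6237 0.0131 0.1224] psi 90.1 tz [ 0.003  0.001 -1.   ] gap 0.997 gf 0.0 q7 1.52 F [ 1.2 -0.   0.4]
t 2.3 p [0.624  0.0129 0.1229] psi 90.0 tz [ 0.004  0.001 -1.   ] gap 1.003 gf 0.0 q7 1.52 F [-1.   1.6  0.2]
t 2.35 p [0.624  0.0127 0.123 ] psi 90.0 tz [ 0.004  0.    -1.   ] gap 1.002 gf 0.0 q7 1.52 F [ 0.8 -1.2  0.7]
goal (0.6225, 0.0085, 0.072, 90) shift [ 0.035 -0.084  1.019] turn [0.    0.004 0.001]
```

Request:
move_arm([
  [[0.035,-0.085,1.02,0,0.004,0,-1],[0.035,-0.085,1.02,0,0.004,0,-1],[0.035,-0.085,1.02,0,0.004,0,-1],[0.035,-0.085,1.02,0,0.004,0,1],[0.035,-0.085,1.02,0,0.004,0,1],[0.035,-0.085,1.02,0,0.004,0,1],[0.035,-0.085,1.02,0,0.004,0,1]],
], squeeze=30)

```text
t: 3.22
ee_pos: [0.6221, 0.0083, 0.071]
orientation: [0.0, -3.14, -0.001]
force: [-1.3, 0.2, 6.9]
finger_gap: 0.676
gripper_force: 30.6
```

```bash
cat >> h.py <<'E'
def tips(f):
    v,u=np.mgrid[:384,:512];z=f['z_map'];P=np.stack([(u-f['cx'])/f['fx']*z,(v-f['cy'])/f['fy']*z,z],-1)
    H=np.array(f['hand_eye']);return P@H[:3,:3].T+H[:3,3]
E
python3 -c "
from h import *
f=grab('wrist');save(f,'w2.png');st();Q=tips(f)
for s in(-1,1):
  S=Q[(Q[:,:,1]*s>.0305)&(Q[:,:,1]*s<.05)&(abs(Q[:,:,0])<.02)&(Q[:,:,2]>.02)];print(len(S),np.percentile(S[:,2],[5,50,95,99,100]))
"
```

```text
t 3.27 p [0.6221 0.0083 0.071 ] psi 90.0 tz [-0.001  0.    -1.   ] gap 0.674 gf 30.6 q7 1.53 F [-2.  -0.2  7.4]
3088 [0.021265   0.05073664 0.07284563 0.07335575 0.07411433]
2998 [0.02121383 0.05296831 0.07300368 0.07345595 0.07417189]
```

View pics/w2.png

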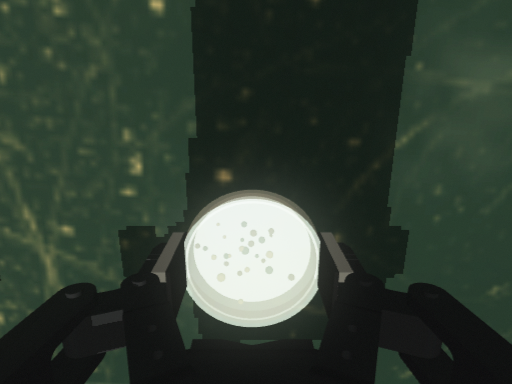

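Request:
move_arm([
  [[0,0,-1.6,0,0,0,1],[0,0,-1.6,0,0,0,1],[0,0,-1.6,0,0,0,1]],
])

```text
t: 3.65
ee_pos: [0.6223, 0.0081, 0.1509]
orientation: [0.0, -3.141, -0.0]
force: [-0.5, 0.6, -0.9]
finger_gap: 0.668
gripper_force: 32.9
```

```bash
python3 -c "
from h import *
f=grab('wrist');st();Q=tips(f)
for s in(-1,1):
  S=Q[(Q[:,:,1]*s>.0305)&(Q[:,:,1]*s<.045)&(abs(Q[:,:,0])<.02)&(Q[:,:,2]>.02)&(Q[:,:,2]<.11)];print(len(S),np.percentile(S[:,2],[5,50,95,99,100]))
S=Q[(abs(Q[:,:,1])<.015)&(abs(Q[:,:,0])<.02)&(Q[:,:,2]<.1)];print('dish top',np.percentile(S[:,2],[5,50,95]))
goal(.47,.15,.2,96.7)
"
```

```text
t 3.7 p [0.6212 0.0081 0.1492] psi 90.0 tz [-0.003  0.    -1.   ] gap 0.673 gf 32.9 q7 1.52 F [-0.4  0.1 -0.6]
1665 [0.02098244 0.03352027 0.06009428 0.06390475 0.06617528]
1521 [0.02096919 0.03329689 0.05992275 0.0635392  0.06565592]
dish top [-0.01254493  0.055674    0.05757743]
goal (0.47, 0.15, 0.2, 96.7) shift [ 3.026  2.839 -1.005] turn [ 0.    -0.003 -0.117]
```

Request:
move_arm([
  [[0.4,5.0,-3,0,0,-0.115,1],[0.4,5.0,-3,0,0,-0.115,1],[0.4,5.0,-3,0,0,-0.115,1],[0.4,5.0,-3,0,0,-0.115,1],[0.4,5.0,-3,0,0,-0.115,1],[0.4,5.0,-3,0,0,-0.115,1],[0.4,5.0,-3,0,0,-0.115,1],[0.4,5.0,-3,0,0,-0.115,1]],
])

```text
t: 4.7
ee_pos: [0.6017, 0.2559, 0.2974]
orientation: [0.177, -3.13, 0.003]
force: [-0.7, 0.2, 0.4]
finger_gap: 0.673
gripper_force: 32.9
```

```bash
python3 -c "
from h import *
import pickle
robot.grab_frame('wrist');f=grab('wrist');save(f,'w3.png');pickle.dump(f,open('w3.pkl','wb'));st()"
```

```text
t 4.8 p [0.6019 0.2564 0.2981] psi 96.5 tz [-0.005 -0.001 -1.   ] gap 0.671 gf 32.9 q7 1.22 F [-0.8  0.  -1.3]
```

View pics/w3.png

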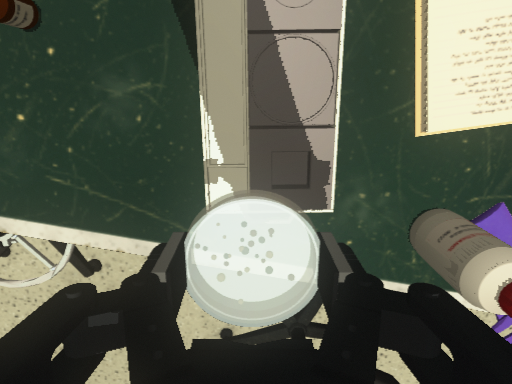

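In the wrist view the seat ring is centred at about (291.5,80.5) and the pocket at (290.5,169.5). The seat's insert edges are at rows 31 and 127, and the white ledge lies to the left of the inserts, ending at row 165.

```bash
python3 -c "
from h import *
import pickle
f=pickle.load(open('w3.pkl','rb'))
for n,u,v,z in(('seat',291.5,80.5,.034),('seat t',291.5,31,.034),('seat b',291.5,127,.034),('ringL',249,80.5,.034),('ringR',334,80.5,.034),('pocket',290.5,169.5,.034),('insL',248,127,.034),('insR',336,127,.034),('ledge end',225,165,.033),('ledgeL',203,80,.035),('ledgeR',247,80,.035)): print(n,np.round(ray(f,u,v,z),4))
goal(.515,.284,.14,96.7)
"
```

```text
seat [0.5152 0.2846 0.034 ]
seat t [0.4716 0.2782 0.034 ]
seat b [0.5595 0.2911 0.034 ]
ringL [0.5198 0.2436 0.034 ]
ringR [0.5106 0.3256 0.034 ]
pocket [0.6032 0.2965 0.034 ]
insL [0.5644 0.2475 0.034 ]
insR [0.5544 0.3358 0.034 ]
ledge end [0.6064 0.2279 0.033 ]
ledgeL [0.5244 0.1992 0.035 ]
ledgeR [0.5196 0.2416 0.035 ]
goal (0.515, 0.284, 0.14, 96.7) shift [1.646 0.746 3.17 ] turn [-0.001 -0.005 -0.004]
```

Request:
move_arm([
  [[1.65,0.76,3.0,0,-0.005,-0.01,1],[1.65,0.76,3.0,0,-0.005,-0.01,1],[1.65,0.76,3.0,0,-0.005,-0.01,1],[1.65,0.76,3.0,0,-0.005,-0.01,1],[1.65,0.76,3.6,0,-0.005,-0.01,1],[1.65,0.76,3.6,0,-0.005,-0.01,1],[1.65,0.76,3.6,0,-0.005,-0.01,1]],
])

```text
t: 5.68
ee_pos: [0.5161, 0.2861, 0.1208]
orientation: [-0.195, 3.133, 0.002]
force: [0.3, 0.3, -0.7]
finger_gap: 0.674
gripper_force: 32.9
```

```bash
python3 -c "
from h import *
robot.grab_frame('wrist');st();goal(.5153,.2845,.102,97)"
```

```text
t 5.72 p [0.5161 0.2864 0.121 ] psi 97.1 tz [ 0.003  0.002 -1.   ] gap 0.673 gf 32.9 q7 1.11 F [-0.3 -1.1 -0. ]
goal (0.5153, 0.2845, 0.102, 97) shift [ 0.022 -0.036  0.38 ] turn [0.001 0.003 0.002]
```

Request:
move_arm([
  [[0.02,-0.035,0.38,0,0.003,0,1],[0.02,-0.035,0.38,0,0.003,0,1],[0.02,-0.035,0.38,0,0.003,0,1],[0.02,-0.035,0.38,0,0.003,0,-1],[0.02,-0.035,0.38,0,0.003,0,-1],[0.02,-0.035,0.38,0,0.003,0,-1],[0.02,-0.035,0.38,0,0.003,0,-1],[0.02,-0.035,-1,0,0.003,0,-1]],
])

```text
t: 6.72
ee_pos: [0.511, 0.2828, 0.1591]
orientation: [0.196, -3.124, 0.007]
force: [0.7, 1.5, 0.5]
finger_gap: 0.995
gripper_force: 0.0
```

```bash
python3 -c "
from h import *
st();goal(.48,.2845,.3,90);goal(.45,-.277,.25,90)"
```

```text
t 6.72 p [0.511  0.2828 0.1591] psi 97.2 tz [-0.011 -0.005 -1.   ] gap 0.995 gf 0.0 q7 1.11 F [0.7 1.5 0.5]
goal (0.48, 0.2845, 0.3, 90) shift [ 0.643  0.1   -2.811] turn [-0.005 -0.011  0.126]
goal (0.45, -0.277, 0.25, 90) shift [  2.633 -10.962  -1.745] turn [-0.005 -0.011  0.126]
```

Request:
move_arm([
  [[1.5,-1,-1.75,0,0,0.126,-1],[2.6,-10.96,-1.75,0,0,0.126,-1],[2.6,-10.96,-1.75,0,0,0.126,-1],[2.6,-10.96,-1.75,0,0,0.126,-1],[2.6,-10.96,-1.75,0,0,0.126,-1],[2.6,-10.96,-1.75,0,0,0.126,-1],[2.6,-10.96,-1.75,0,0,0.126,-1],[2.6,-10.96,-1.75,0,0,0.126,-1]],
])

```text
t: 7.72
ee_pos: [0.4581, -0.1824, 0.2431]
orientation: [-0.001, -3.14, -0.0]
force: [1.4, -0.2, 0.5]
finger_gap: 1.0
gripper_force: 0.0
```

```bash
python3 -c "
from h import *
st();goal(.455,-.277,.22,90);f=grab('top')
cv2.imwrite('pics/t2.png',cv2.resize(f['pixels'][105:260,95:405],None,fx=2.58,fy=2.58)[:,:,::-1])"
```

```text
t 7.72 p [ 0.4581 -0.1824  0.2431] psi 90.0 tz [-0.001  0.    -1.   ] gap 1.0 gf 0.0 q7 1.93 F [ 1.4 -0.2  0.5]
goal (0.455, -0.277, 0.22, 90) shift [ 0.059 -1.893  0.461] turn [ 0.    -0.001 -0.001]
```

View pics/t2.png

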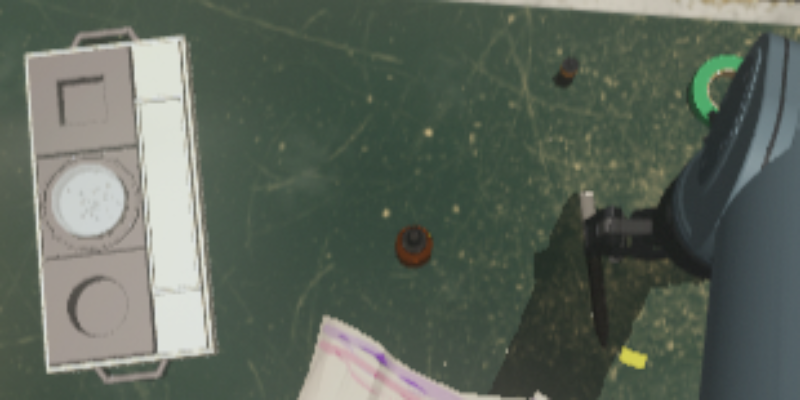

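The dish sits at crop (90,200), inside the ring centred at (91,203). Next is the vial.

Request:
move_arm([
  [[0.06,-1.9,0.46,0,0,0,-1],[0.06,-1.9,0.46,0,0,0,-1],[0.06,-1.9,0.46,0,0,0,-1],[0.06,-1.9,0.46,0,0,0,-1]],
])

```text
t: 8.28
ee_pos: [0.4554, -0.2743, 0.2195]
orientation: [-0.0, -3.139, -0.002]
force: [0.5, -0.1, 1.1]
finger_gap: 0.998
gripper_force: 0.0
```

```bash
python3 -c "
from h import *
import pickle
robot.grab_frame('wrist');f=grab('wrist');save(f,'w4.png');pickle.dump(f,open('w4.pkl','wb'));st()
P=cloud(f);m=(P[:,:,2]>.03)&(P[:,:,2]<.06)&(abs(P[:,:,0]-.473)<.03)&(abs(P[:,:,1]+.277)<.03)
S=P[m];print(len(S));T=S[S[:,2]>.049];print('top',T.mean(0),T.min(0),T.max(0))
v,u=np.nonzero(m);print(u.min(),u.max(),v.min(),v.max())
"
```

```text
t 8.38 p [ 0.4557 -0.2739  0.2198] psi 90.1 tz [-0.002  0.001 -1.   ] gap 0.997 gf 0.0 q7 2.12 F [-0.3  0.2  0.7]
846
top [ 0.47262351 -0.27777505  0.05253504] [ 0.46212886 -0.28863319  0.04902593] [ 0.48411868 -0.26689407  0.05460556]
233 261 190 225
```

View pics/w4.png

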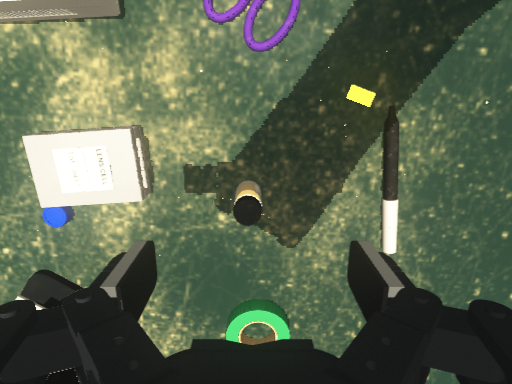

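The vial is at (248,205), world (0.473, -0.278). The marker is at right (390,180) and the box at left is clear of the fingers.

Request:
move_arm([
  [[-0.35,-0.075,1.2,0,-0.002,0,-0.3],[-0.35,-0.075,1.2,0,-0.002,0,-0.3],[-0.35,-0.075,2.52,0,-0.002,0,-0.3],[-0.35,-0.075,2.52,0,-0.002,0,-0.3],[-0.35,-0.075,2.52,0,-0.002,0,1],[-0.35,-0.075,2.52,0,-0.002,0,1],[-0.35,-0.075,2.52,0,-0.002,0,1],[-0.35,-0.075,2.52,0,-0.002,0,1]],
], squeeze=30)

```text
t: 9.38
ee_pos: [0.474, -0.2799, 0.0965]
orientation: [0.001, 3.137, -0.003]
force: [-0.7, 1.1, 9.5]
finger_gap: 0.26
gripper_force: 29.4
```

```bash
python3 -c "
from h import *
st()"
```

```text
t 9.38 p [ 0.474  -0.2799  0.0965] psi 89.9 tz [ 0.004 -0.002 -1.   ] gap 0.26 gf 29.4 q7 2.15 F [-0.7  1.1  9.5]
```

Request:
move_arm([
  [[0,0,-2,0,-0.004,0,1],[0,0,-3,0,-0.004,0,1],[-2.59,11.5,-3.1,0,-0.004,0,1],[-2.59,11.5,-3.1,0,-0.004,0,1],[-2.59,11.5,-3.1,0,-0.004,0,1],[-2.59,11.5,-3.1,0,-0.004,0,1],[-2.59,11.5,-3.1,0,-0.004,0,1],[-2.59,11.5,-3.1,0,-0.004,0,1]],
])

```text
t: 10.38
ee_pos: [0.5557, 0.0881, 0.24]
orientation: [0.002, 3.134, 0.001]
force: [1.6, 0.3, -0.4]
finger_gap: 0.259
gripper_force: 29.6
```

```bash
python3 -c "
from h import *
st();goal(.6035,.2965,.22,97)"
```

```text
t 10.38 p [0.5557 0.0881 0.24  ] psi 89.9 tz [ 0.007  0.001 -1.   ] gap 0.259 gf 29.6 q7 1.39 F [ 1.6  0.3 -0.4]
goal (0.6035, 0.2965, 0.22, 97) shift [-0.949  4.169  0.41 ] turn [ 0.     0.007 -0.123]
```

Request:
move_arm([
  [[-0.95,4.17,0.4,0,0.004,-0.123,1],[-0.95,4.17,0.4,0,0.004,-0.123,1],[-0.95,4.17,0.4,0,0.004,-0.123,1],[-0.95,4.17,0.8,0,0.004,-0.123,1],[-0.95,4.17,1.2,0,0.004,-0.123,1],[-0.95,4.17,1.2,0,0.004,-0.123,1],[-0.95,4.17,1.2,0,0.004,-0.123,1]],
])

```text
t: 11.25
ee_pos: [0.6037, 0.2927, 0.1792]
orientation: [-0.188, 3.135, -0.001]
force: [1.1, -0.4, 0.1]
finger_gap: 0.261
gripper_force: 29.6
```

```bash
python3 -c "
from h import *
import pickle
f=grab('wrist');save(f,'w5.png');pickle.dump(f,open('w5.pkl','wb'));st();goal(.6035,.2965,.1125,97)"
```

```text
t 11.3 p [0.6039 0.2931 0.1794] psi 96.9 tz [ 0.002  0.    -1.   ] gap 0.255 gf 29.6 q7 1.21 F [-0.2  0.3 -0.4]
goal (0.6035, 0.2965, 0.1125, 97) shift [0.002 0.069 1.338] turn [-0.     0.002 -0.002]
```

View pics/w5.png

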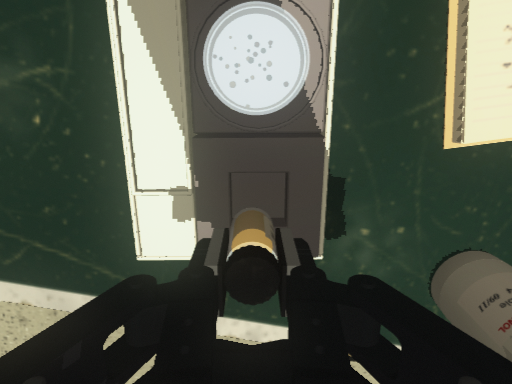

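The vial is held upright at (252,250). The pocket's near edge is at row 172, cols 231–287, and the dish is inside its rim.

```bash
python3 -c "
from h import *
import pickle
f=pickle.load(open('w5.pkl','rb'))
a,b=ray(f,231,172,.034),ray(f,287,172,.034);m=(a+b)/2;d=(b-a)[:2];print(a,b,np.linalg.norm(d))
d/=np.linalg.norm(d);n=np.array([-d[1],d[0]]);print(m[:2]+.02*n,m[:2]-.02*n)
"
```

```text
[0.58614415 0.27620916 0.034     ] [0.58161371 0.3137667  0.034     ] 0.03782979481976058
[0.56402287 0.29259276] [0.60373499 0.2973831 ]
```

Pocket confirmed at (0.6037, 0.297).

Request:
move_arm([
  [[0,0.07,0.5,0,0.002,0,1],[0,0.07,0.9,0,0.002,0,1],[0,0.07,1.35,0,0.002,0,1],[0,0.07,1.35,0,0.002,0,1],[0,0.07,1.35,0,0.002,0,1]],
])

```text
t: 11.92
ee_pos: [0.6021, 0.2978, 0.1092]
orientation: [0.192, -3.132, 0.001]
force: [-0.4, -0.5, -0.3]
finger_gap: 0.257
gripper_force: 34.7
```

```bash
python3 -c "
from h import *
robot.grab_frame('wrist');st()"
```

```text
t 11.97 p [0.6022 0.2979 0.1095] psi 97.0 tz [-0.003 -0.001 -1.   ] gap 0.259 gf 34.7 q7 1.2 F [ 0.1 -0.1 -1. ]
```

Request:
move_arm([
  [[0,0,0,0,0,0,0.2],[0,0,0,0,0,0,0],[0,0,0,0,0,0,-0.2],[0,0,0,0,0,0,-0.2],[0,0,-1,0,0,0,-0.2],[0,0,-2,0,0,0,-0.2],[1.5,-2,-3,0,0,0,-0.2],[3,-5.5,-2.5,0,0,0.123,-0.5]],
])

```text
t: 12.98
ee_pos: [0.5529, 0.1893, 0.2365]
orientation: [0.002, 3.139, 0.004]
force: [0.0, -1.6, -1.4]
finger_gap: 0.747
gripper_force: 0.0
```

```bash
python3 -c "
from h import *
st();goal(.45,.008,.25,90);"
```

```text
t 12.97 p [0.5529 0.1893 0.2365] psi 89.9 tz [ 0.002  0.002 -1.   ] gap 0.747 gf 0.0 q7 1.21 F [ 0.  -1.6 -1.4]
goal (0.45, 0.008, 0.25, 90) shift [ 2.054 -3.627 -0.282] turn [ 0.002  0.002 -0.001]
```

Request:
move_arm([
  [[2.05,-3.6,-0.3,0,0,0,-0.5],[2.05,-3.6,-0.3,0,0,0,-0.5],[2.05,-3.6,-0.3,0,0,0,-0.5],[2.05,-3.6,-0.3,0,0,0,-0.5],[2.05,-3.6,-0.3,0,0,0,-0.5],[2.05,-3.6,-0.3,0,0,0,-0.5]],
])

```text
t: 13.72
ee_pos: [0.4512, 0.0107, 0.2496]
orientation: [0.002, -3.141, -0.001]
force: [-0.1, -0.5, 0.4]
finger_gap: 0.748
gripper_force: 0.0
```

```bash
python3 -c "
from h import *
import pickle
robot.grab_frame('wrist');f=grab('wrist');save(f,'w6.png');pickle.dump(f,open('w6.pkl','wb'));st()
P=cloud(f);m=(P[:,:,2]>.03)&(P[:,:,2]<.1)&(abs(P[:,:,0]-.473)<.035)&(abs(P[:,:,1]-.008)<.03)
S=P[m]
for a,b in((.03,.058),(.06,.08),(.08,.095)):
  T=S[(S[:,2]>a)&(S[:,2]<b)];print(len(T),T.min(0),T.max(0),T.mean(0)) if len(T) else 0
W=P[(P[:,:,2]>.03)&(P[:,:,2]<.15)&(P[:,:,0]<.47)&(P[:,:,1]>.03)&(P[:,:,1]<.12)];print('cloth',len(W),W.max(0),W.min(0))
t=grab('top');a=cv2.resize(t['pixels'][105:260,95:205],None,fx=2.48,fy=2.48)
cv2.imwrite('pics/c6.png',np.hstack([f['pixels'],a])[:,:,::-1])
"
```

```text
t 13.82 p [0.451  0.0107 0.2494] psi 90.1 tz [-0.002  0.    -1.   ] gap 0.75 gf 0.0 q7 1.5 F [-0.1 -0.3 -0.2]
576 [ 0.46339233 -0.00744701  0.030067  ] [0.48904235 0.02284208 0.05784325] [0.4707482  0.00791112 0.0455721 ]
367 [ 0.46849836 -0.00266896  0.06000834] [0.48618901 0.01819682 0.07999662] [0.47471755 0.00772342 0.06779067]
204 [0.47282465 0.00209392 0.08006144] [0.48280173 0.0138634  0.09013019] [0.47714328 0.00782605 0.08646798]
cloth 12099 [0.41219375 0.11072901 0.12782456] [0.32090748 0.03000085 0.07575665]
```

View pics/c6.png

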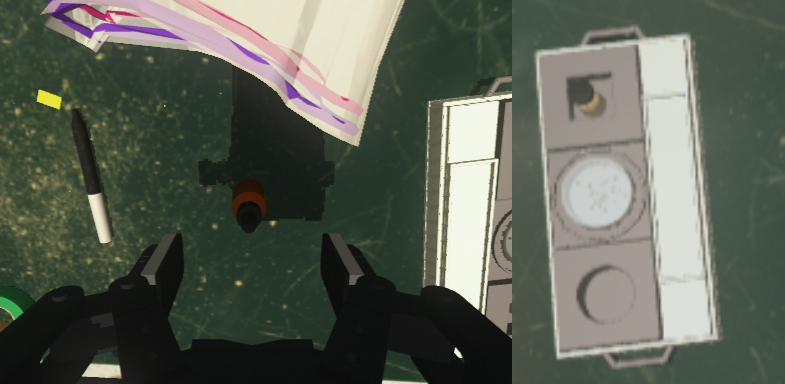

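Dropper base is at (250,195) in the wrist view, and its axis is about (0.4775, 0.0078). The top view inset shows the vial standing in the pocket.

Request:
move_arm([
  [[-0.53,-0.06,0.6,0,-0.002,0,-0.5],[-0.53,-0.06,0.6,0,-0.002,0,-0.5],[-0.53,-0.06,1.6,0,-0.002,0,-0.5],[-0.53,-0.06,2.92,0,-0.002,0,-0.5],[-0.53,-0.06,2.92,0,-0.002,0,-0.5],[-0.53,-0.06,2.92,0,-0.002,0,1],[-0.53,-0.06,2.92,0,-0.002,0,1],[-0.53,-0.06,2.92,0,-0.002,0,1]],
], squeeze=30)

```text
t: 14.88
ee_pos: [0.4782, 0.0063, 0.106]
orientation: [0.001, 3.136, 0.001]
force: [-1.2, -0.1, 8.9]
finger_gap: 0.351
gripper_force: 30.6
```

Request:
move_arm([
  [[0,0,0,0,0,0,1],[0,0,0,0,0,0,1]],
])

```text
t: 15.12
ee_pos: [0.4782, 0.0063, 0.106]
orientation: [0.001, 3.136, 0.001]
force: [-1.4, 1.5, 11.5]
finger_gap: 0.355
gripper_force: 30.6
```

```bash
python3 -c "
from h import *
st();goal(.4775,.0078,.26,90);goal(.43,.274,.26,97)"
```

```text
t 15.12 p [0.4782 0.0063 0.106 ] psi 90.0 tz [ 0.005  0.001 -1.   ] gap 0.355 gf 30.6 q7 1.57 F [-1.4  1.5 11.5]
goal (0.4775, 0.0078, 0.26, 90) shift [-1.00e-03  3.10e-02 -3.08e+00] turn [ 0.001  0.005 -0.001]
goal (0.43, 0.274, 0.26, 97) shift [ 0.953  5.355 -3.082] turn [ 0.     0.005 -0.123]
```

Request:
move_arm([
  [[0,0,-1.2,0,0.004,0,1],[0,0,-2.4,0,0.004,0,1],[0,0,-3.5,0,0.004,0,1],[0.4,5.35,-3.7,0,0.004,-0.123,1],[0.4,5.35,-3.7,0,0.004,-0.123,1],[0.4,5.35,-3.7,0,0.004,-0.123,1],[0.4,5.35,-3.7,0,0.004,-0.123,1],[0.4,5.35,-3.7,0,0.004,-0.123,1]],
])

```text
t: 16.12
ee_pos: [0.4553, 0.2782, 0.2902]
orientation: [0.201, -3.133, -0.005]
force: [0.5, -1.0, -0.1]
finger_gap: 0.355
gripper_force: 30.1
```

```bash
python3 -c "
from h import *
st();goal(.428,.274,.19,97)"
```

```text
t 16.12 p [0.4553 0.2782 0.2902] psi 97.4 tz [-0.002  0.003 -1.   ] gap 0.355 gf 30.1 q7 1.07 F [ 0.5 -1.  -0.1]
goal (0.428, 0.274, 0.19, 97) shift [ 0.548 -0.021  2.004] turn [ 0.003 -0.002  0.006]
```

Request:
move_arm([
  [[0.55,-0.02,2.0,0,0,0.006,1],[0.55,-0.02,2.0,0,0,0.006,1],[0.55,-0.02,2.0,0,0,0.006,1],[0.55,-0.02,2.0,0,0,0.006,1],[0.55,-0.02,2.0,0,0,0.006,1]],
])

```text
t: 16.75
ee_pos: [0.4307, 0.2697, 0.1906]
orientation: [0.181, -3.136, -0.003]
force: [1.0, 0.4, -0.1]
finger_gap: 0.351
gripper_force: 30.0
```

```bash
python3 -c "
from h import *
import pickle
robot.grab_frame('wrist');f=grab('wrist');save(f,'w7.png');pickle.dump(f,open('w7.pkl','wb'));st()
goal(.428,.274,.115,97)"
```

```text
t 16.85 p [0.4301 0.2696 0.1899] psi 96.6 tz [-0.001  0.001 -1.   ] gap 0.351 gf 30.1 q7 1.04 F [-0.4  0.4 -1.5]
goal (0.428, 0.274, 0.115, 97) shift [0.029 0.091 1.498] turn [ 0.001 -0.001 -0.006]
```

View pics/w7.png

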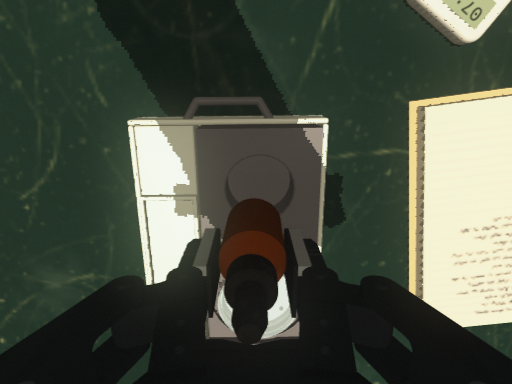

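The bottle is held upright, base at (252,215). The well rim spans cols 226–292 with its top at row 155.

```bash
python3 -c "
from h import *
import pickle
f=pickle.load(open('w7.pkl','rb'))
a=ray(f,259,155,.034);print('edge',a,'centre',a[:2]+.025*np.array([.993,.12]))
l,r=ray(f,226,186,.034),ray(f,292,186,.034);print(l,r,(l+r)/2,np.linalg.norm(l-r))
P=tips(f);T=np.array(f['cam_to_world']);W=cloud(f)
m=(abs(P[:,:,1])<.02)&(P[:,:,2]>.05)&(W[:,:,2]>.08)&(abs(P[:,:,0])<.03);S=P[m];print('held',S.min(0),S.max(0),S[S[:,2]>.09].mean(0))"
```

```text
edge [0.40080673 0.27134851 0.034     ] centre [0.42563173 0.27434851]
[0.42600618 0.25050593 0.034     ] [0.42054829 0.29768956 0.034     ] [0.42327724 0.27409774 0.034     ] 0.04749824900123806
held [-0.01016357 -0.01999951  0.05002254] [0.01510052 0.01996285 0.10566573] [0.0120837  0.00085017 0.09700478]
```

Request:
move_arm([
  [[0.05,0.09,0.5,0,0,0,1],[0.05,0.09,1.0,0,0,0,1],[0.05,0.09,1.5,0,0,0,1],[0.05,0.09,1.5,0,0,0,1],[0.05,0.09,1.5,0,0,0,1]],
])

```text
t: 17.48
ee_pos: [0.4261, 0.2733, 0.114]
orientation: [0.182, -3.133, 0.0]
force: [-1.1, 0.7, -0.5]
finger_gap: 0.352
gripper_force: 30.9
```

```bash
python3 -c "
from h import *
robot.grab_frame('wrist');st()"
```

```text
t 17.52 p [0.4261 0.2733 0.1141] psi 96.6 tz [-0.003 -0.    -1.   ] gap 0.348 gf 30.9 q7 1.03 F [ 0.1 -0.3 -0. ]
```

Request:
move_arm([
  [[0,0,0.03,0,0,0,1],[0,0,0.03,0,0,0,0.1],[0,0,0.03,0,0,0,-0.1],[0,0,0.03,0,0,0,-0.2],[0,0,0.03,0,0,0,-0.2],[0,0,-1,0,0,0,-0.2],[0,0,-2,0,0,0,-0.2],[0,0,-3.2,0,0,0,-0.2]],
])

```text
t: 18.52
ee_pos: [0.4257, 0.273, 0.2745]
orientation: [0.182, -3.131, 0.002]
force: [1.0, 0.6, 0.7]
finger_gap: 0.606
gripper_force: 0.0
```

```bash
python3 -c "
from h import *
st();goal(.45,-.149,.25,94)"
```

```text
t 18.52 p [0.4257 0.273  0.2745] psi 96.7 tz [-0.005 -0.001 -1.   ] gap 0.606 gf 0.0 q7 1.03 F [1.  0.6 0.7]
goal (0.45, -0.149, 0.25, 94) shift [ 0.495 -8.439  0.501] turn [-0.001 -0.005  0.046]
```

Request:
move_arm([
  [[-0.5,-3,0.3,0,0,0.046,-0.2],[0.45,-8.44,0.5,0,0,0.046,-0.2],[0.45,-8.44,0.5,0,0,0.046,-0.2],[0.45,-8.44,0.5,0,0,0.046,-0.2],[0.45,-8.44,0.5,0,0,0.046,-0.2],[0.45,-8.44,0.5,0,0,0.046,-0.2],[0.45,-8.44,0.5,0,0,0.046,-0.2],[0.45,-8.44,0.5,0,0,0.046,-0.2]],
])

```text
t: 19.52
ee_pos: [0.452, -0.1526, 0.2485]
orientation: [0.098, -3.136, 0.003]
force: [0.4, 1.1, -0.3]
finger_gap: 0.596
gripper_force: 0.0
```

Request:
move_arm([
  [[0,0,0,0,0,0,-0.2],[0,0,0,0,0,0,-0.2]],
])

```text
t: 19.77
ee_pos: [0.453, -0.1468, 0.2485]
orientation: [0.114, -3.135, -0.0]
force: [0.8, 0.2, 0.6]
finger_gap: 0.6
gripper_force: 0.0
```

```bash
python3 -c "
from h import *
import pickle
f=grab('wrist');st();pickle.dump(f,open('w8.pkl','wb'))
t=grab('top');a=cv2.resize(t['pixels'][105:260,95:205],None,fx=2.48,fy=2.48)
cv2.imwrite('pics/c8.png',np.hstack([f['pixels'],a])[:,:,::-1])
P=cloud(f);m=(P[:,:,2]>.006)&(P[:,:,2]<.03)&(abs(P[:,:,0]-.465)<.09)&(abs(P[:,:,1]+.15)<.03)
S=P[m][:,:2].astype(np.float32);print(len(S),cv2.minAreaRect(S),P[m][:,2].max());print(cv2.fitLine(S,2,0,.01,.01).ravel())"
```

```text
t 19.82 p [ 0.453  -0.1469  0.2486] psi 94.2 tz [-0.004 -0.    -1.   ] gap 0.602 gf 0.0 q7 1.95 F [-0.1 -0.2  0. ]
1582 ((0.4626445472240448, -0.14988133311271667), (0.13564477860927582, 0.012694639153778553), 5.7251715660095215) 0.013976853582149507
[ 0.9951386   0.09848425  0.46244997 -0.14965335]
```

View pics/c8.png

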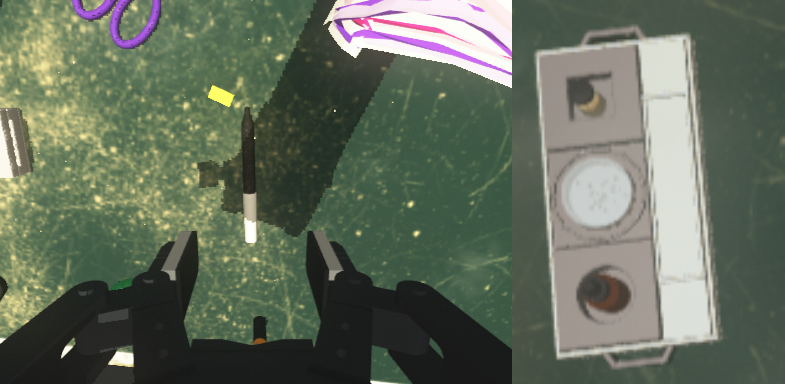

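The bottle stands in the well. The marker runs from (248,107) to (250,242); its centre is (0.4625, -0.150) at 5.7°.

```bash
python3 -c "
from h import *
goal(.4625,-.15,.0795,95.7)"
```

```text
goal (0.4625, -0.15, 0.0795, 95.7) shift [-0.199 -0.072  3.381] turn [ 0.    -0.004 -0.027]
```

Request:
move_arm([
  [[-0.2,-0.07,1.5,0,-0.004,-0.027,-0.2],[-0.2,-0.07,2.5,0,-0.004,-0.027,-0.2],[-0.2,-0.07,3.38,0,-0.004,-0.027,-0.2],[-0.2,-0.07,3.38,0,-0.004,-0.027,-0.2],[-0.2,-0.07,3.38,0,-0.004,-0.027,1],[-0.2,-0.07,3.38,0,-0.004,-0.027,1],[-0.2,-0.07,3.38,0,-0.004,-0.027,1],[-0.2,-0.07,3.38,0,-0.004,-0.027,1]],
], squeeze=30)

```text
t: 20.88
ee_pos: [0.4638, -0.1515, 0.0814]
orientation: [-0.153, 3.134, -0.001]
force: [-0.1, 1.5, 8.4]
finger_gap: 0.105
gripper_force: 29.1
```

Request:
move_arm([
  [[0,0,0,0,0,0,1],[0,0,0,0,0,0,1]],
])

```text
t: 21.12
ee_pos: [0.4637, -0.1515, 0.0814]
orientation: [-0.153, 3.134, -0.001]
force: [-0.6, 0.6, 8.0]
finger_gap: 0.105
gripper_force: 29.1
```

```bash
python3 -c "
from h import *
st();goal(.5237,.218,.25,97)"
```

```text
t 21.12 p [ 0.4637 -0.1515  0.0814] psi 95.6 tz [ 0.004 -0.001 -1.   ] gap 0.105 gf 29.1 q7 2.06 F [-0.6  0.6  8. ]
goal (0.5237, 0.218, 0.25, 97) shift [-1.924  7.234 -3.373] turn [-0.001  0.004 -0.025]
```

The 9 mm gap suggests I'm gripping above the pen's middle, so I'll open, go 3 mm lower and regrip.

Request:
move_arm([
  [[0,0,0,0,0,0,0.2],[0,0,0,0,0,0,0.2],[0,0,0.06,0,0.004,0,0.2],[0,0,0.06,0,0.004,0,0.2],[0,0,0.06,0,0.004,0,1],[0,0,0.06,0,0.004,0,1],[0,0,0.06,0,0.004,0,1],[0,0,0.06,0,0.004,0,1]],
])

```text
t: 22.12
ee_pos: [0.4623, -0.1513, 0.0765]
orientation: [0.152, -3.134, 0.001]
force: [-0.2, 0.6, 0.6]
finger_gap: 0.132
gripper_force: 29.2
```

```bash
python3 -c "
from h import *
st()"
```

```text
t 22.12 p [ 0.4623 -0.1513  0.0765] psi 95.6 tz [-0.004 -0.001 -1.   ] gap 0.132 gf 29.2 q7 2.06 F [-0.2  0.6  0.6]
```

Request:
move_arm([
  [[0,0,-0.8,0,0.004,0,1],[0,0,-2,0,0.004,0,1],[0,0,-3,0,0.004,0,1],[-1.9,7.2,-3.2,0,0.004,-0.025,1],[-1.9,7.2,-3.2,0,0.004,-0.025,1],[-1.9,7.2,-3.2,0,0.004,-0.025,1],[-1.9,7.2,-3.2,0,0.004,-0.025,1],[-1.9,7.2,-3.2,0,0.004,-0.025,1]],
])

```text
t: 23.12
ee_pos: [0.5131, 0.1591, 0.2347]
orientation: [0.191, -3.128, 0.001]
force: [0.3, 0.0, -0.7]
finger_gap: 0.128
gripper_force: 29.4
```

```bash
python3 -c "
from h import *
robot.grab_frame('wrist');st();goal(.5237,.218,.17,97)"
```

```text
t 23.18 p [0.5133 0.1699 0.2351] psi 97.6 tz [-0.005  0.006 -1.   ] gap 0.126 gf 29.4 q7 1.37 F [2.1 9.8 0.4]
goal (0.5237, 0.218, 0.17, 97) shift [-0.338  0.917  1.306] turn [ 0.007 -0.005  0.01 ]
```

Request:
move_arm([
  [[-0.2,0.7,1.0,0,0,0,1],[-0.2,0.7,1.0,0,0,0,1],[-0.2,0.7,1.0,0,0,0,1],[-0.2,0.7,1.0,0,0,0,1]],
])

```text
t: 23.68
ee_pos: [0.5191, 0.1917, 0.1857]
orientation: [0.188, -3.13, 0.001]
force: [0.1, -0.5, -0.3]
finger_gap: 0.129
gripper_force: 29.4
```

```bash
python3 -c "
from h import *
import pickle
robot.grab_frame('wrist');f=grab('wrist');save(f,'w9.png');st();pickle.dump(f,open('w9.pkl','wb'));goal(.5237,.218,.12,97)"
```

```text
t 23.77 p [0.519  0.1921 0.1857] psi 96.9 tz [-0.006 -0.    -1.   ] gap 0.129 gf 29.4 q7 1.33 F [0.5 0.4 0.1]
goal (0.5237, 0.218, 0.12, 97) shift [-0.164  0.502  1.312] turn [ 0.    -0.006 -0.002]
```

View pics/w9.png

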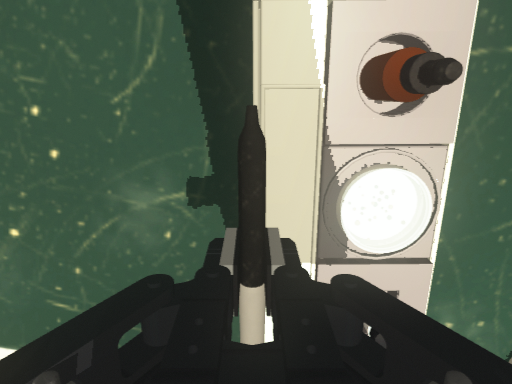

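The pen is held straight, from (251,107) to (252,345). The ledge's near-end inner corners are at (265,87) and (320,87).

```bash
python3 -c "
from h import *
import pickle
f=pickle.load(open('w9.pkl','rb'))
a,b=ray(f,265,87,.034),ray(f,320,87,.034);print(a,b,np.linalg.norm(a-b));m=(a+b)[:2]/2
print(m+.0825*np.array([.9925,.122]))
print(ray(f,320,87,.034),ray(f,315,235,.034))
s=(b-a)[:2];print(np.degrees(np.arctan2(-s[0],s[1])))
print('pen tip',ray(f,251,107,.1857-.069))
goal(.5237,.219,.12,97)"
```

```text
[0.44304596 0.19120044 0.034     ] [0.43877376 0.22659776 0.034     ] 0.03565419946363912
[0.52279111 0.2189641 ]
[0.43877376 0.22659776 0.034     ] [0.54221139 0.24148467 0.034     ]
6.881905327137938
pen tip [0.45286905 0.1834896  0.1167    ]
goal (0.5237, 0.219, 0.12, 97) shift [-0.166  0.522  1.312] turn [ 0.    -0.006 -0.002]
```

Request:
move_arm([
  [[-0.14,0.52,0.6,0,-0.006,-0.006,1],[-0.14,0.52,0.6,0,-0.006,-0.006,1],[-0.14,0.52,1.2,0,-0.006,-0.006,1],[-0.14,0.52,1.2,0,-0.006,-0.006,1],[-0.14,0.52,1.2,0,-0.006,-0.006,1]],
])

```text
t: 24.4
ee_pos: [0.5222, 0.2192, 0.1256]
orientation: [0.2, -3.134, 0.0]
force: [-0.1, 0.7, -0.1]
finger_gap: 0.126
gripper_force: 29.4
```

```bash
python3 -c "
from h import *
robot.grab_frame('wrist');f=grab('wrist');st();goal(.522,.2187,.109,97.3)"
```

```text
t 24.5 p [0.5224 0.2196 0.1258] psi 97.3 tz [-0.     0.001 -1.   ] gap 0.13 gf 29.4 q7 1.31 F [0.2 0.3 0.5]
goal (0.522, 0.2187, 0.109, 97.3) shift [ 0.01  -0.017  0.335] turn [0.001 0.    0.   ]
```

Request:
move_arm([
  [[0.01,-0.015,0.33,0,0,0,1],[0.01,-0.015,0.33,0,0,0,1],[0.01,-0.015,0.33,0,0,0,0.5],[0.01,-0.015,0.33,0,0,0,0.45],[0.01,-0.015,0.33,0,0,0,0.45],[0.01,-0.015,-0.7,0,0,0,0.45],[0.01,-0.015,-1.7,0,0,0,0.45],[0.01,-0.015,-2.7,0,0,0,0.45]],
])

```text
t: 25.5
ee_pos: [0.5212, 0.2188, 0.261]
orientation: [0.201, -3.133, 0.0]
force: [0.5, 0.1, -0.5]
finger_gap: 0.276
gripper_force: 0.0
```

Request:
move_arm([
  [[0,-5,-0.5,0,0,0,0.45],[0,-5,-0.5,0,0,0,0.45],[0,-5,-0.5,0,0,0,0.45],[0,-5,-0.5,0,0,0,0.45],[0,-5,-0.5,0,0,0,0.45],[0,-5,-0.5,0,0,0,0.45]],
])

```text
t: 26.25
ee_pos: [0.5533, -0.0287, 0.2843]
orientation: [0.2, -3.133, -0.001]
force: [-0.8, 1.2, -0.5]
finger_gap: 0.276
gripper_force: 0.0
```

```bash
python3 -c "
from h import *
st();t=grab('top');P=cloud(t)
cv2.imwrite('pics/t9.png',cv2.resize(t['pixels'][105:260,95:335],None,fx=3.3,fy=3.3,interpolation=cv2.INTER_CUBIC)[:,:,::-1])
for n,(x,y) in dict(dish=(.515,.2845),pen=(.52,.218)).items():
  m=np.hypot(P[:,:,0]-x,P[:,:,1]-y)<.008;print(n,np.percentile(P[m][:,2],[5,50,95]))"
```

```text
t 26.25 p [ 0.5533 -0.0287  0.2843] psi 97.3 tz [-0.002  0.    -1.   ] gap 0.276 gf 0.0 q7 1.76 F [-0.8  1.2 -0.5]
dish [0.04152705 0.04433918 0.04680417]
pen [0.02687794 0.04019577 0.04340526]
```

View pics/t9.png

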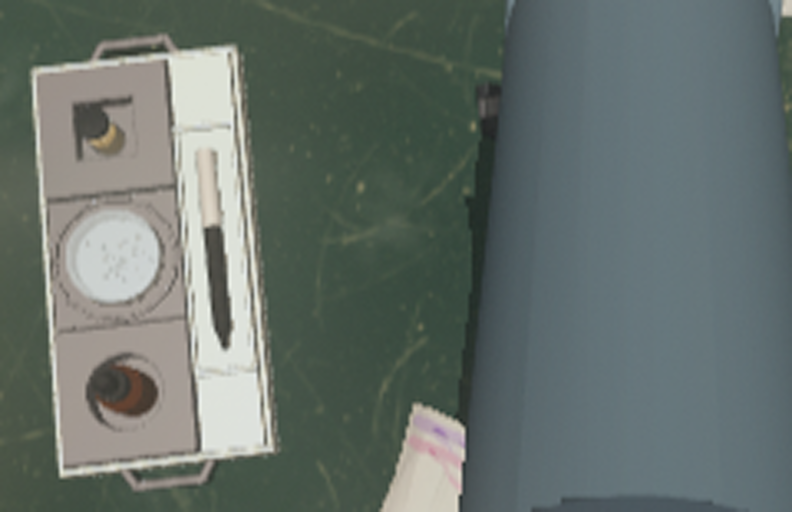

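All four items are seated: the vial at (105,130), the dish at (115,255), the bottle at (120,385), and the pen inside the lips from (205,150) to (225,350). Handing in.

```bash
python3 -c "
from plant import robot
print(robot.sign_off())"
```

```text
the job is handed in; nothing more can be done
None
```

The caddy is packed in the order asked (dish, vial, dropper bottle, marker), with each item sitting in its own place in the last top view. The robot never touched the battery or the tape, and I handed the job in at about 26 s; no verdict came back.

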